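Divide a stock bin and hang it on the louvred panel

TASK

Make up a stock bin for the louvred panel: slide the loose divider fully down into the grooves of the bin standing on the bench and let go of it. Then lift the bin with its divider and hang it by its back lip on the panel's top louvre, in the free space beside the bin already hanging there, and let go. Leave the bottles and the carton alone.

Things in the scene. Friction and masses are not known exactly. Their poses are not given: they have to be found in the camera images.
- bin: Loose open-fronted stock bin, black-grey plastic, on the bench, 0.13 to 0.21 kg: 160 long (x), 100 wide over the side walls (y), 75 high; walls and floor 4 thick, inside 92 wide. Origin: centre of the underside. -x is the low front (37 high); the sides slope up to full height at x -42. +x is the back with the hanging lip.
- bin_rim (a point): Place to grip the bin: middle of the thick rim on its +y side wall, the wall away from the hung bin once hung (bin x 12, y 51, z 69); axes as the bin's. The rim is 10 wide (y), 12 high, free on both sides; close along y. It balances here and the inner finger clears the groove ribs, which end at bin x -5. The -y wall has the same rim.
- bin_groove (a point): On the bin's inner floor midway between the divider's two grooves (bin x -25, y 0, z 4); axes as the bin's. Each groove is a 27 wide gap (along x) between two upright ribs, 6 deep, on a side wall. The ribs reach bin z 62; their top 14 flares outward as a lead-in. Nothing clips: the divider just slides down and rests on the floor.
- bin_hook (a point): Middle of the underside of the bin's hanging lip (bin x 84, y 0, z 71); axes as the bin's. The lip is 84 wide (y) and stands 12 out from the back wall's outer face (bin x 80). Its 4 thick outer edge (x 88 to 92) is turned down to z 60, leaving an 8 wide gap, open below, that takes the louvre.
- divider: Loose light grey plastic divider standing upright on the bench, about 0.03 kg: 88 long (y), 60 high, same either way round. A 3 thick web with an end flange 24 wide (x), 4 thick, 58 high at each end. Origin: centre of the underside. Grip at the middle of its top: a bar 10 thick (x), 44 long, z 42 to 60. When home, its origin is at bin_groove, its y along the bin's y, flanges between the ribs.
- louvre_panel: Grey steel louvred panel fixed upright on the bench, 380 wide (y), 205 high; front faces its -x. Origin: bench level, mid width, in the sheet's plane. Four rows of louvres 33 apart in height, all equally far out: upright edges 3 thick and 12 high, at x -16 to -13, each with an 11 wide space, open above, between it and the sheet's face (x -1.5).
- top_louvre (a point): On the upper edge of the top louvre (panel x -14.5, z 175), middle of the free stretch (panel y 55); axes as the panel's. Bin hung: bin x along panel x, lip resting on this edge, turned-down edge in the space behind, lower back against a lower row, leaning forward up to 5 degrees; bin origin near panel x -98. Its middle may be 40 to the -y or 70 to the +y side of this point.
- hung_bin: Another bin like the loose one, with a divider and dropper bottles in it, already hung and fixed on the top louvre at panel y -105; same frame as the loose bin.
- syrup_a: Bystander: dark syrup bottle with white cap, 58 across, 125 high, upright. Origin: centre of its underside.
- syrup_b: Bystander: another such syrup bottle, 58 across, 125 high. Origin: centre of its underside.
- carton: Bystander: white and yellow medicine carton, 62 x 125 x 42 high, lying flat. Origin: centre of its underside.

How it is judged (in metres and radians):
On the way:
1. the divider is fully home in the grooves and let go, with the bin still standing on the bench (z of divider in the frame of bin_groove between -0.003 and 0.004 m and x of divider in the frame of bin_groove between -0.005 and 0.005 m and angle between the z axis of divider and the z axis of bin, either way round below 0.1 rad and angle between the y axis of divider and the y axis of bin, either way round below 0.12 rad and height (world z) of bin below 0.005 m and angle between bin's own z axis and vertical below 0.05 rad and contact force between the fingers and divider below 0.1 N), for 0.2 s.
At the end, for the whole second after the job is handed in: The bin hangs at rest by its lip on the top louvre in the free space; lip within 4 mm of the louvre's edge in height and 6 mm front to back, -50 to +85 mm along it from site top_louvre, tilt and turn under 8 degrees; divider still home, within 4 mm of the bin's floor and 5 mm of the grooves' middle (z of bin_hook in the frame of top_louvre between -0.004 and 0.004 m and x of bin_hook in the frame of top_louvre between -0.006 and 0.006 m and y of bin_hook in the frame of top_louvre between -0.05 and 0.085 m and angle between the x axis of bin and the x axis of louvre_panel, either way round below 0.14 rad and angle between bin's own z axis and vertical below 0.14 rad and z of divider in the frame of bin_groove between -0.003 and 0.004 m and x of divider in the frame of bin_groove between -0.005 and 0.005 m and angle between the z axis of divider and the z axis of bin, either way round below 0.1 rad and angle between the y axis of divider and the y axis of bin, either way round below 0.12 rad and linear speed of each of bin, divider below 0.02 m/s); the robot touches nothing.
It fails at once if a bottle or the carton was moved more than 30 mm or knocked over (distance of any of syrup_a, syrup_b, carton from where it was at the start of the episode above 0.03 m or angle between any of syrup_a, syrup_b, carton's own z axis and vertical above 0.5 rad).
It also fails if it takes over 64 s, if anything falls off the work surface, if the arm or the gripper's body presses on something with over 40 N, if the wrist force passes 120 N, or if a joint passes its speed limit or range.

ROBOT

A 6-joint arm with a two-finger parallel gripper is mounted at the origin on the work surface. World frame = base frame: x ahead of the robot, y to its left, z up, the work surface at z = 0. Lengths are in mm, angles in rad, forces in N, time in s.
With the tool pointing down it reaches from about 350 to 875 mm from the base axis. Payload 4.2 kg.
Tool frame: the origin (TCP) lies between the finger pads; the fingertips stand 17 mm ahead of it and the grasp point (between the pads) lies 2 mm behind it; z points along the fingers, y is the line along which they close (so a half turn about z gives the same grasp; the last joint's range is limited). The gripper opens to 85 mm and grips with 20 to 120 N. Pads are 22 mm wide; open, the fingers measure 114 mm over their backs; the gripper's body (76 mm by 85 mm) begins 54 mm behind the grasp point. The pads swing forward as they close: fully open they stand 13 mm farther back than shut.
Start: joints at [-0.877, 0.385, 0.008, 0, -1.194, -0.259], TCP at [263.28, -566.818, 248.312] pointing down, gripper open.
Joint ranges: [-3.14, 3.14], [-1.21, 2.06], [-1.07, 1.41], [-3.16, 2.05], [-2.99, -0.16], [-3.1, 3.1]. Speed limits (rad/s): [2.79, 2.79, 3.14, 3.14, 3.14, 3.14].

INTERFACE

Orientations are given as a unit quaternion [x, y, z, w].
In Python, from bench import arm gives the robot as it stands.
- The arm moves only by the shell command python3 jog.py 'ROWS' [OPENING]. ROWS is rows parted by semicolons, their numbers by spaces, 1 to 10 of them, each of 6 numbers: dx, dy, dz in mm, then a rotation vector rx, ry, rz in rad; each row is the pose to reach, as a shift and turn from the pose commanded when the command began, along the tool's axes at that moment; what a row does not reach only later rows make up. A row lasts 1/10 s, in which the tool goes at most 50 mm and 0.15 rad, less where a joint would pass 70% of its speed; a pose out of reach is approached as far as the arm can. OPENING is the finger opening in mm, set as the command begins (- or left out keeps the last). The fingers move at their own pace and stop on an object; the grip force is fixed at half the most. Time passes only in rows, so rows that do not move let the fingers close. It prints the time, the measured TCP pose, the force, the opening and the grip force at its end.
- arm.read_state(): the state, without advancing time (a new reading comes with each control period).
- arm.get_image(name): name is "side" or "top" or "wrist"; returns the picture (420x560x3 uint8, blue, green, red); there is no depth.
- arm.get_calibration(name): a dict with "K" (3x3 intrinsics, pixels), "D" ([k1, k2, p1, p2, k3] as OpenCV has them; the pictures are not rectified), "rvec" (rotation vector, rad) and "tvec" (3), from world to camera coordinates, as OpenCV has them. Camera axes: x right, y down, z forward; pixel columns grow to the right and rows downward; lengths in mm; the calibration is good to about 2 mm. A picture is of the moment at which its call begins: read the wrist's pose just before it. get_calibration takes no time and is no camera call; for the wrist camera it gives the pose at the moment of the call.
- arm.job_done(): hands the job in; it is judged then, once.
The state is a dict: "clock": time; "joints": joint angles; "joint_vel": joint speeds; "joint_efforts": joint torques, N m; "position": TCP position; "ee_rot": TCP orientation; "contact_force": force on the tool from outside, world axes, zero at the start; "wrist_torque": the same for the moment, N m; "gripper_width": finger opening in mm; "grasp_force": force on a finger pad.
Only numpy, scipy, OpenCV 4.12 (cv2) and the standard library are available. Lean on these libraries where they do the work, as an engineer would, in place of code of your own. Each camera call takes 0.05 s, during which the arm holds its last target. There are 200 camera calls.

## Working session

There is one attempt and no reset: what is moved stays moved. The work goes in short steps, Python scripts to look and compute and a shell command to move; the robot and the scene stay as the last step left them, time stands still between calls to the robot, and variables do not carry over. Pictures are saved under pics/ and viewed, at most 10 in all, crops included, and the job is handed in when it is done.

```bash
ls; mkdir -p pics
python3 - <<'E'
from bench import arm
import cv2
for n in("side","top"):
    im=arm.get_image(n);cv2.imwrite(f"pics/{n}0.png",im)
    c=arm.get_calibration(n);R=cv2.Rodrigues(c["rvec"])[0];print(n,c["K"],c["D"],-R.T@c["tvec"],R)
s=arm.read_state();print(s)
E
```

```text
bench.py
jog.py
pics
side [[384.55611109   0.         278.96083045]
 [  0.         384.55611109 211.44520476]
 [  0.           0.           1.        ]] [-0.08203456  0.          0.          0.          0.        ] [194.89443747 658.804383   557.753169  ] [[-0.89765861 -0.44065269  0.00585069]
 [-0.21638639  0.42915995 -0.87692569]
 [ 0.38390878 -0.78844591 -0.48059036]]
top [[400.3333892    0.         273.72919324]
 [  0.         400.3333892  212.03160504]
 [  0.           0.           1.        ]] [-0.06821216  0.          0.          0.          0.        ] [ 512.14842931  -33.21494213 1171.07344117] [[ 0.02716648 -0.99959401 -0.00859022]
 [-0.99857179 -0.02674122 -0.04625254]
 [ 0.04600405  0.00983447 -0.99889284]]
{'clock': 0.1, 'joints': array([-8.77420105e-01,  3.85466563e-01,  6.78086798e-03, -4.57248406e-04,
       -1.19401015e+00, -2.58616254e-01]), 'joint_vel': array([ 0.00011336, -0.00086678,  0.00298649,  0.00212912,  0.00028391,
       -0.00045748]), 'joint_efforts': array([-3.56621358e-04, -3.93318987e+01,  1.88929152e+01,  4.19805184e+00,
       -2.62253314e-03, -4.84345321e-06]), 'position': array([ 263.07224542, -566.40013568,  247.34274364]), 'ee_rot': array([-2.15589571e-01,  9.76483584e-01,  9.41554747e-04, -2.46318010e-04]), 'contact_force': array([-1.02444761, -0.46544263,  0.22102771]), 'wrist_torque': array([-0.00609929, -0.03183463, -0.01309391]), 'grasp_force': 0.0, 'gripper_width': 85.54224323221257}
```

View pics/top0.png

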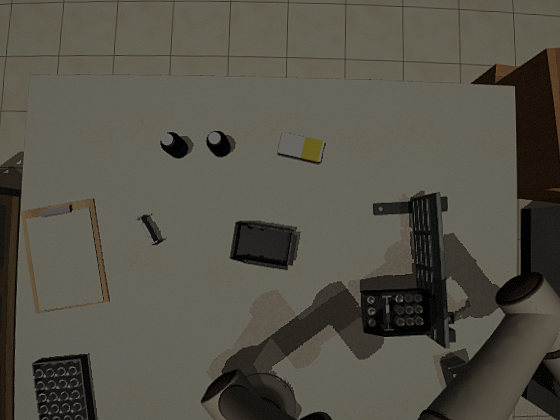

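View pics/side0.png

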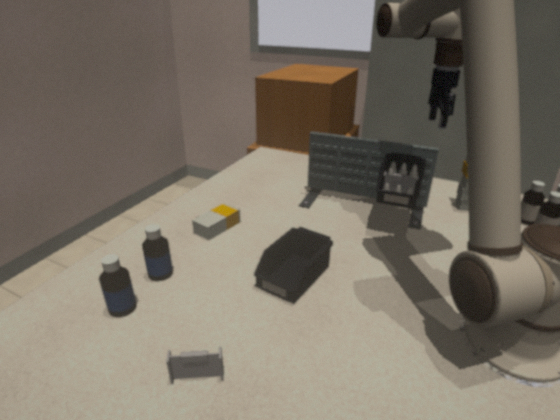

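The top view shows the bin at about (264,244), with its front to the left (world +y). The divider is at (151,230), the panel's louvres are at x≈425 with the hung bin at (395,310), the bottles at (172,145) and (218,143), and the carton at (301,148). I'll enlarge these next.

Run:
```python
import cv2,numpy as np
t=cv2.imread("pics/top0.png")
def c(x0,y0,w,h,k,W,H):
    a=cv2.resize(t[y0:y0+h,x0:x0+w],None,fx=k,fy=k,interpolation=cv2.INTER_CUBIC)
    a=(255*(a/255.)**.45).astype(np.uint8);o=np.zeros((H,W,3),np.uint8);o[:min(H,a.shape[0]),:min(W,a.shape[1])]=a[:H,:W];return o
A=c(222,212,85,62,6,510,372)
B=c(130,205,45,45,5,510,225)
C=c(366,185,95,165,3,285,597)
L=np.vstack([A,B]);o=np.hstack([L,C]);cv2.imwrite("pics/crop1.png",o);print(o.shape)
```

```text
(597, 795, 3)
```

View pics/crop1.png

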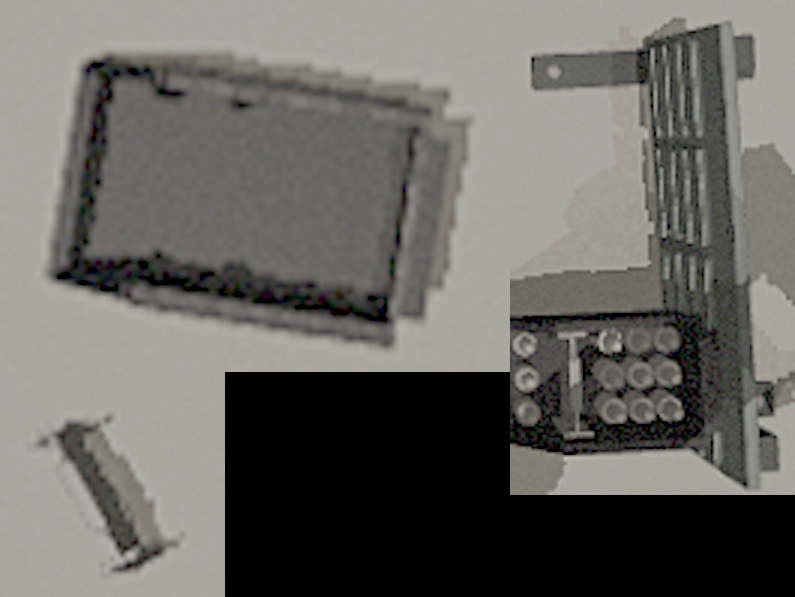

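The crops show the bin's lip on the right side, with its top rim corners near crop (85,60), (435,100), (395,335) and (55,275). The divider web runs from crop (75,430) to (135,555). The panel's louvre edges are vertical lines, with the free stretch above the hung bin.

```bash
cat > h.py <<'E'
from bench import arm
import cv2,numpy as np
from scipy.spatial.transform import Rotation as Ro
def ray(c,px):
    R=cv2.Rodrigues(np.array(c["rvec"]))[0];t=np.ravel(c["tvec"])
    u=cv2.undistortPoints(np.array(px,float).reshape(-1,1,2),np.array(c["K"]),np.array(c["D"]))[:,0]
    d=np.c_[u,np.ones(len(u))]@R
    return -R.T@t,d
def onz(c,px,z):
    o,d=ray(c,px);z=np.broadcast_to(z,len(d));return o+d*((z-o[2])/d[:,2])[:,None]
def proj(c,P): return cv2.projectPoints(np.array(P,float).reshape(-1,1,3),np.array(c["rvec"]),np.array(c["tvec"]),np.array(c["K"]),np.array(c["D"]))[0][:,0]
def rows(target,zang,cmd=None):
    "shift in the tool axes from the measured pose to a tool-down target whose y axis has heading zang"
    s=arm.read_state();R=Ro.from_quat(s["ee_rot"])
    y=np.array([np.cos(zang),np.sin(zang),0]);z=np.array([0,0,-1.]);T=Ro.from_matrix(np.c_[np.cross(y,z),y,z])
    print("shift",np.round(R.inv().apply(np.array(target)-s["position"]),1),"rot",np.round((R.inv()*T).as_rotvec(),4),"clock",s["clock"])
def save(n,f,g=.5):
    im=arm.get_image(n);cv2.imwrite(f"pics/{f}.png",(255*(im/255.)**g).astype(np.uint8));return im
E
python3 - <<'E'
from h import *
np.set_printoptions(precision=1,suppress=True)
c=arm.get_calibration("top")
print("divtop",onz(c,[[130+75/5,205+(430-372)/5],[130+135/5,205+(555-372)/5]],58))
print("bin rim",onz(c,[[222+x/6,212+y/6] for x,y in [(85,60),(435,100),(395,335),(55,275)]],[37,75,75,37]))
print("panel louvre",onz(c,[[366+(x-510)/3,185+y/3] for x,y in[(650,50),(665,305)]],175))
print("sheet top",onz(c,[[366+(x-510)/3,185+y/3] for x,y in[(722,25),(750,485)]],205))
s=arm.read_state();c=arm.get_calibration("wrist");R=cv2.Rodrigues(c["rvec"])[0];o=-R.T@np.ravel(c["tvec"])
T=Ro.from_quat(s["ee_rot"]);print("cam in tool",T.inv().apply(o-s["position"]),T.as_matrix(),(R@T.as_matrix()))
save("wrist","w0")
E
```

```text
divtop [[540.9 339.   58. ]
 [471.9 302.   58. ]]
bin rim [[533.2  83.7  37. ]
 [518.6 -80.5  75. ]
 [411.4 -65.   75. ]
 [431.5  94.8  37. ]]
panel louvre [[ 593.4 -371.   175. ]
 [ 381.6 -386.8  175. ]]
sheet top [[ 613.  -420.1  205. ]
 [ 241.7 -449.4  205. ]]
cam in tool [  72.6   -1.7 -125.5] [[-0.9 -0.4 -0. ]
 [-0.4  0.9  0. ]
 [ 0.   0.  -1. ]] [[-0.   1.   0. ]
 [-1.   0.  -0.3]
 [-0.3 -0.   1. ]]
```
View pics/w0.png

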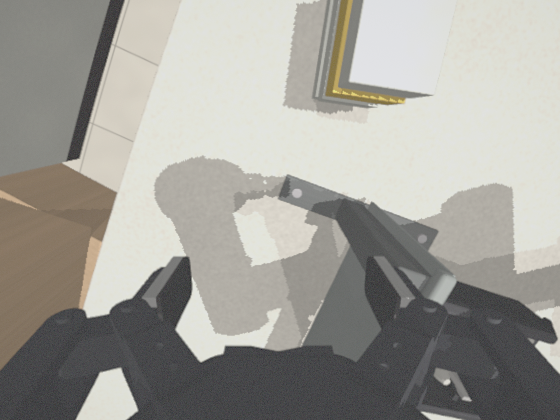

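The wrist camera looks down past the fingers from tool +x, and this view shows the back of the panel with no target in it. I'll measure the louvre first, because it's on the way.

```bash
python3 -c "
from h import *
rows([546,-386,300],2.0055)"
```

```text
shift [-332.6   44.7  -52.5] rot [ 0.0016 -0.0001 -0.    ] clock 0.15
```

```bash
python3 jog.py '-20 0 -40 0 0 0;-65 5 -52 0 0 0;-113 12 -52 0 0 0;-162 20 -52 0 0 0;-211 27 -52 0 0 0;-260 35 -52 0 0 0;-308 41 -52 0 0 0;-332 45 -52 0 0 0;-332 45 -52 0 0 0;-332 45 -52 0 0 0'
python3 - <<'E'
from h import *
print(arm.read_state()["position"])
c=arm.get_calibration("wrist");np.save("c1.npy",c,allow_pickle=True)
save("wrist","w1")
E
```

```text
clock: 1.15
position: [545.6, -385.7, 299.5]
ee_rot: [-0.216, 0.976, 0.0, -0.001]
contact_force: [-0.8, -0.9, -0.2]
gripper_width: 85.6
grasp_force: 0.0
[ 545.61213432 -385.65363598  299.54454626]
```

View pics/w1.png

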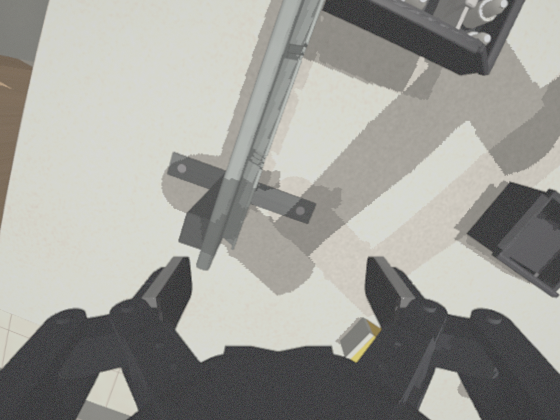

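The panel's top edge runs as a light strip from (203,268) up to (310,0). The louvre line is just to its right, near (300,50)-(258,160). I'll zoom in on that.

Run:
```python
import cv2
a=cv2.imread("pics/w1.png")[0:275,180:350];a=cv2.resize(a,None,fx=2.9,fy=2.9,interpolation=cv2.INTER_CUBIC)
a=a[:,:];top=a[:400];bot=a[400:];o=cv2.imwrite("pics/w1c.png",cv2.convertScaleAbs(cv2.resize(cv2.imread("pics/w1.png")[0:150,215:365],None,fx=4,fy=4,interpolation=cv2.INTER_CUBIC)))
```

```text
(no output)
```

View pics/w1c.png

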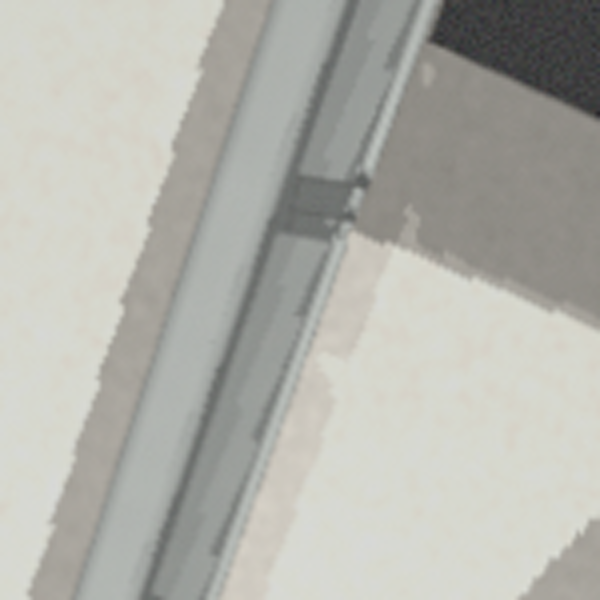

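The louvre's upper edge is a thin light strip running from crop (430,0) to (212,590), which is w1 pixels (322.5,0) to (268,147.5).

```bash
python3 - <<'E'
from h import *
np.set_printoptions(precision=1,suppress=True)
c=np.load("c1.npy",allow_pickle=True).item()
P=onz(c,[[322.5,0],[305,47],[268,147.5]],175);print("louvre",P);d=P[0]-P[2];print(np.arctan2(-d[1],-d[0]))
S=onz(c,[[270/4+215,0],[75/4+215,147.5],[350/4+215,0],[150/4+215,147.5],[197,265],[210,268]],205);print("strip",S)
for i,j in((0,1),(2,3)):
    d=S[j]-S[i];print(np.arctan2(d[1],d[0]))
print("gapsupp",onz(c,[[215+360/4,180/4],[215+345/4,228/4]],175))
from scipy.ndimage import gaussian_filter
E
python3 - <<'E'
from h import *
rows([440,250,200],2.0055)   # look toward divider later
E
```

```text
louvre [[ 390.1 -423.6  175. ]
 [ 424.6 -421.2  175. ]
 [ 506.2 -415.2  175. ]]
0.07244383872144225
strip [[ 412.1 -446.6  205. ]
 [ 513.6 -438.3  205. ]
 [ 406.5 -434.8  205. ]
 [ 507.9 -425.8  205. ]
 [ 614.9 -429.3  205. ]
 [ 612.9 -418.5  205. ]]
0.08134360191312981
0.08793184706835475
gapsupp [[ 423.4 -421.8  175. ]
 [ 432.2 -420.6  175. ]]
shift [-172.8  621.2  100.2] rot [ 0.0007 -0.0008 -0.    ] clock 1.2
```

```bash
python3 -c "
from h import *
rows([545,30,280],2.0055);rows([540,337,200],2.06)"
```

```text
shift [-175.4  377.5   20.1] rot [ 0.0007 -0.0008 -0.    ] clock 1.2
shift [-300.2  658.   100.2] rot [ 0.0007 -0.0007 -0.0545] clock 1.2
```

```bash
python3 jog.py '-20 44 0 0 0 0;-40 88 0 0 0 0;-60 132 5 0 0 0;-80 176 10 0 0 0;-100 220 15 0 0 0;-121 264 20 0 0 0;-142 308 20 0 0 0;-163 352 20 0 0 0;-175 377 20 0 0 0;-175 377 20 0 0 0' >/dev/null; python3 jog.py '0 0 0 0 0 0'
python3 - <<'E'
from h import *
c=arm.get_calibration("wrist");np.save("c2.npy",c,allow_pickle=True)
save("wrist","w2");rows([540,337,200],2.06)
E
```

```text
clock: 2.3
position: [545.0, 28.8, 280.6]
ee_rot: [-0.216, 0.976, -0.0, 0.0]
contact_force: [0.2, -0.9, 0.6]
gripper_width: 85.6
grasp_force: 0.0
shift [-125.1  282.4   80.5] rot [-0.0002  0.     -0.0558] clock 2.35
```

View pics/w2.png

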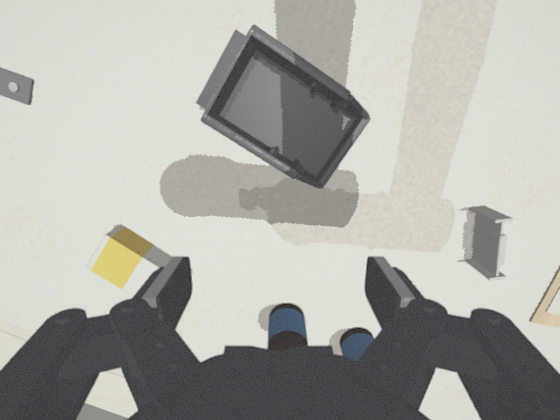

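The bin is fully in view. Its rim corners are near (253,28) and (203,118) at the back, the lip's outer corners are near (237,32) and (199,105), the front is near (368,118) and (320,186), and the groove ribs show at (312,85)-(335,98) and (270,150)-(295,165). The divider is at (487,243). Next is the divider close-up.

```bash
python3 jog.py '-20 45 10 0 0 -.01;-40 90 20 0 0 -.02;-60 135 35 0 0 -.03;-80 180 50 0 0 -.055;-100 225 65 0 0 -.055;-120 268 78 0 0 -.055;-125 282 80 0 0 -.055;-125 282 80 0 0 -.055;-125 282 80 0 0 -.055'
python3 - <<'E'
from h import *
c=arm.get_calibration("wrist");np.save("c3.npy",c,allow_pickle=True)
im=save("wrist","w3",.6)
im=cv2.imread("pics/w3.png")
p=proj(c,[[506,320,58]])[0];print(p)
x,y=(p-[85,70]).astype(int);x=max(x,0);y=max(y,0);print(x,y)
w2=cv2.imread("pics/w2.png")[15:200,185:385]
A=cv2.resize(im[y:y+140,x:x+170],(680,560),interpolation=cv2.INTER_CUBIC)
cv2.imwrite("pics/w3c.png",A);cv2.imwrite("pics/w2c.png",cv2.resize(w2,None,fx=3.2,fy=3.2,interpolation=cv2.INTER_CUBIC))
E
```

```text
clock: 3.25
position: [540.5, 336.4, 200.4]
ee_rot: [-0.242, 0.97, -0.0, -0.0]
contact_force: [-0.2, -0.3, 0.2]
gripper_width: 85.1
grasp_force: 0.0
[282.20038974 156.8993204 ]
197 86
```

View pics/w3c.png

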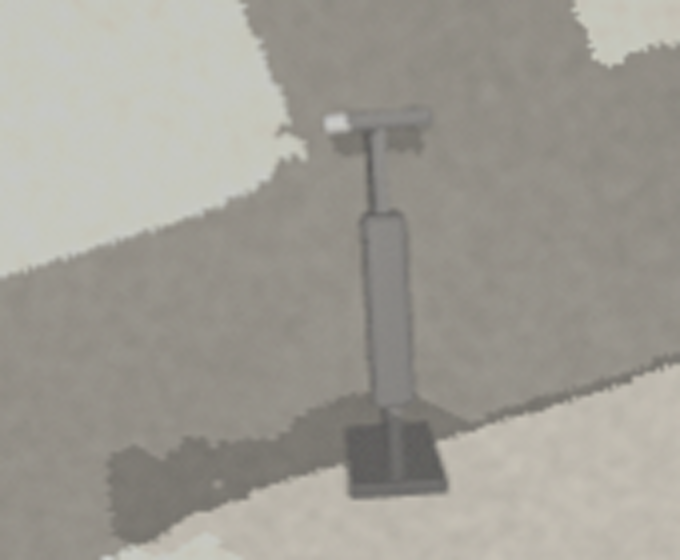

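View pics/w2c.png

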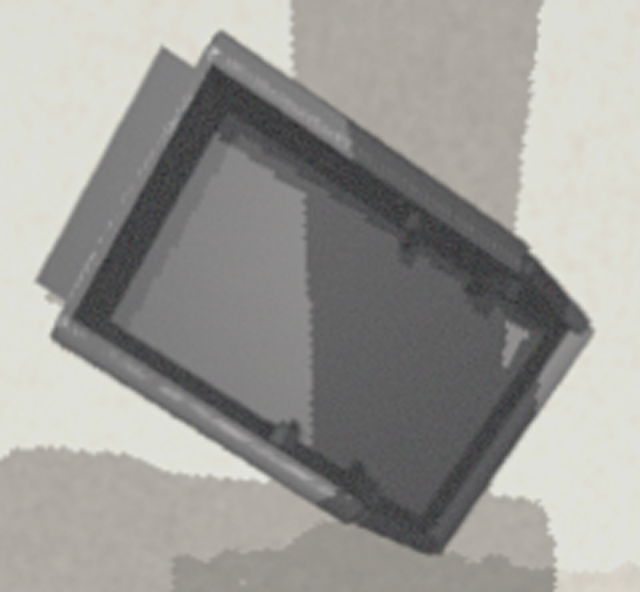

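The divider close-up shows the bar top's corners at crop (362,214), (405,213), (413,400) and (372,403). The bin crop shows the lip corners at (163,47) and (40,283), the back rim corners at (218,33) and (55,335), and the sloping shoulders at (525,245) and (345,522).

```bash
cat >> h.py <<'E'
def fit2(B,W):
    B=np.array(B,float)[:,:2];W=np.array(W)[:,:2];b=B.mean(0);w=W.mean(0);H=(B-b).T@(W-w)
    a=np.arctan2(H[0,1]-H[1,0],H[0,0]+H[1,1]);R=np.array([[np.cos(a),-np.sin(a)],[np.sin(a),np.cos(a)]])
    t=w-R@b;return a,t,R,W-(B@R.T+t)
E
python3 - <<'E'
from h import *
np.set_printoptions(precision=1,suppress=True)
c=np.load("c3.npy",allow_pickle=True).item()
P=onz(c,[[197+x/4,86+y/4] for x,y in[(362,214),(405,213),(413,400),(372,403)]],60);print(P)
d=P[2]+P[3]-P[0]-P[1];print("div",P.mean(0),np.arctan2(d[1],d[0]),np.hypot(*d[:2])/2)
F=onz(c,[[197+x/4,86+y/4] for x,y in[(325,112),(430,108),(447,490),(350,495)]],58);print(F,F.mean(0));d=F[2]+F[3]-F[0]-F[1];print(np.arctan2(d[1],d[0]))
c=np.load("c2.npy",allow_pickle=True).item()
B=[(92,-42,75),(92,42,75),(80,-56,75),(80,56,75),(-42,-56,75),(-42,56,75)]
W=onz(c,[[185+x/3.2,15+y/3.2] for x,y in[(163,47),(40,283),(218,33),(55,335),(525,245),(345,522)]],75)
a,t,R,res=fit2(B,W);print("bin",t,"bin y heading",a+np.pi/2,res)
print("groove",R@[-25,0]+t,"rim",R@[12,51]+t)
# check: ribs midpoints seen in crop, top z~62 inside y +-46..40
print("ribs",(onz(c,[[185+x/3.2,15+y/3.2] for x,y in[(412,232),(483,287),(290,435),(360,478)]],62)[:,:2]-t)@R)
print("floorfront",(onz(c,[[185+x/3.2,15+y/3.2] for x,y in[(590,330),(438,552)]],37)[:,:2]-t)@R)
E
```

```text
[[490.2 316.8  60. ]
 [485.6 325.   60. ]
 [521.4 347.   60. ]
 [526.5 339.1  60. ]]
div [505.9 332.   60. ] 0.5503639679245299 42.344647580176215
[[475.  299.5  58. ]
 [463.6 319.1  58. ]
 [537.  365.   58. ]
 [548.8 345.4  58. ]] [506.1 332.3  58. ]
0.5574154411185726
bin [473.8   7.6] bin y heading -0.12899638778246558 [[ 0.5  0.7]
 [-0.4  1.8]
 [ 2.   1. ]
 [-2.3  2.3]
 [ 1.4 -3.3]
 [-1.2 -2.5]]
groove [477.   32.4] rim [522.8 -10.9]
ribs [[ -5.9 -39.3]
 [-36.6 -37.6]
 [ -7.4  40.9]
 [-37.1  40.4]]
floorfront [[-82.8 -50. ]
 [-83.   50.9]]
```

```bash
python3 -c "
from h import *
rows([506,332,52],2.125)"
```

```text
shift [ 32.5  12.7 148.8] rot [-0.0002  0.0002 -0.0665] clock 3.3
```

```bash
python3 jog.py '20 8 35 0 0 -.065;32 12.5 75 0 0 -.065;32.5 12.7 110 0 0 -.065;32.5 12.7 135 0 0 -.065;32.5 12.7 148 0 0 -.065;32.5 12.7 148.5 0 0 -.065;32.5 12.7 148.5 0 0 -.065' 45; python3 jog.py '0 0 0 0 0 0;0 0 0 0 0 0;0 0 0 0 0 0;0 0 0 0 0 0;0 0 0 0 0 0' 0
```

```text
clock: 4.0
position: [506.4, 333.7, 53.2]
ee_rot: [-0.273, 0.962, 0.0, 0.001]
contact_force: [0.5, 0.3, 0.1]
gripper_width: 44.8
grasp_force: 0.0
clock: 4.5
position: [506.0, 334.5, 53.3]
ee_rot: [-0.274, 0.962, 0.0, 0.001]
contact_force: [-1.3, -1.6, 5.4]
gripper_width: 8.5
grasp_force: 60.4
```

```bash
python3 -c "
from h import *
rows([550,24,190],1.442)"
```

```text
shift [ 125.9 -287.  -137.1] rot [0.001  0.0023 0.6842] clock 4.5
```

```bash
python3 jog.py '0 0 -40 0 0 0;10 -15 -85 0 0 0.03;30 -55 -125 0 0 .15;50 -100 -137 0 0 .28;68 -145 -137 0 0 .42;88 -190 -137 0 0 .55;106 -235 -137 0 0 .684;122 -275 -137 0 0 .684;126 -287 -137 0 0 .684;126 -287 -137 0 0 .684' ; python3 jog.py '0 0 0 0 0 0;0 0 0 0 0 0'
python3 - <<'E'
from h import *
c=arm.get_calibration("wrist");np.save("c4.npy",c,allow_pickle=True)
save("wrist","w4",.5);cv2.imwrite("pics/w4c.png",cv2.resize(cv2.imread("pics/w4.png")[:,:],(800,600),interpolation=cv2.INTER_CUBIC))
E
```

```text
clock: 5.5
position: [549.3, 21.6, 188.5]
ee_rot: [0.066, 0.998, -0.0, -0.0]
contact_force: [0.4, 0.6, 0.3]
gripper_width: 9.0
grasp_force: 59.5
clock: 5.7
position: [549.2, 24.7, 188.7]
ee_rot: [0.064, 0.998, 0.0, -0.0]
contact_force: [0.3, -0.1, -1.0]
gripper_width: 8.5
grasp_force: 59.5
```

View pics/w4c.png

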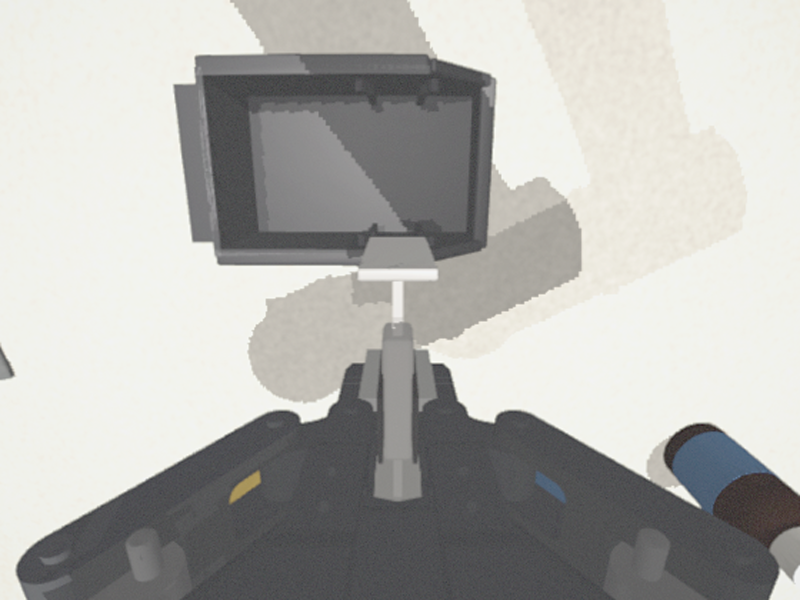

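The bin is square in the image: lip corners (175,85) and (194,242), back rim corners (197,57) and (219,263), shoulders (432,57) and (435,260). The upper ribs are at about x 372 and 429 on row 90, and the held divider's far flange is at (360–437, 274) in the scaled view.

Run:
```python
from h import *
np.set_printoptions(precision=1,suppress=True)
c=np.load("c4.npy",allow_pickle=True).item()
f=lambda L,z:onz(c,np.array(L)*.7,z)
B=[(92,-42,75),(92,42,75),(80,-56,75),(80,56,75),(-42,-56,75),(-42,56,75),(-80,-50,37),(-80,50,37)]
W=f([(175,85),(194,242),(197,57),(219,263),(432,57),(435,260),(495,78),(485,247)],[75]*6+[37]*2)
for n in(8,6,4):
    a,t,R,res=fit2(B[:n],W[:n]);print("bin",t,"bin y heading",a+np.pi/2,"groove",R@[-25,0]+t,"rim",R@[12,51]+t)
    print(res@R)
print("ribs",(f([(362,92),(383,92),(418,92),(438,92)],60)[:,:2]-t)@R)
s=arm.read_state();p=s["position"];print(p)
h=f([(360,274),(437,274),(361,240),(433,240)],[p[2]-53+58]*2+[p[2]-53]*2);print(h,h[:2].mean(0)-p)
```

```text
bin [474.1   9.9] bin y heading -0.1261448007052337 groove [477.2  34.7] rim [523.2  -8.5]
[[ 1.3  0.5]
 [ 1.7 -0.4]
 [ 0.   1.4]
 [ 0.6 -2. ]
 [ 1.2  2.7]
 [-2.6 -3.5]
 [-1.5 -0.6]
 [-0.9  2. ]]
bin [473.6   9.5] bin y heading -0.12070770451808954 groove [476.6  34.3] rim [522.8  -8.5]
[[ 0.7  0.5]
 [ 1.6 -0.5]
 [-0.7  1.4]
 [ 0.5 -2. ]
 [ 0.6  3.4]
 [-2.7 -2.8]]
bin [474.2   8.9] bin y heading -0.1309123005652828 groove [477.5  33.7] rim [523.2  -9.7]
[[ 0.6  0.7]
 [ 0.6 -0.2]
 [-0.6  1.5]
 [-0.6 -1.9]]
ribs [[ -4.3 -39.4]
 [-15.9 -39.4]
 [-35.2 -39.4]
 [-46.2 -39.5]]
[549.3  24.8 188.8]
[[506.4  17.9 193.8]
 [509.3  40.2 193.8]
 [505.5  13.5 135.8]
 [509.4  43.7 135.8]] [-41.4   4.3   5. ]
```

The gap between the ribs centres at bin x −25.5, as expected, so the pose is trusted. I'll place the divider over it.

```bash
python3 -c "
from h import *
rows([477,35.3,145],1.445)"
```

```text
shift [73.   1.2 43.8] rot [ 0.0001 -0.0001 -0.0014] clock 5.75
```

```bash
python3 jog.py '30 .5 5 0 0 0;65 1 20 0 0 0;73 1.2 40 0 0 0;73 1.2 43.8 0 0 0;73 1.2 43.8 0 0 0;73 1.2 43.8 0 0 0;73 1.2 43.8 0 0 0'; python3 -c "
from h import *
rows([477,35.3,57],1.445)
im=save('wrist','w5',.5);cv2.imwrite('pics/w5c.png',cv2.imread('pics/w5.png')[60:400,120:460])"
```

```text
clock: 6.45
position: [478.4, 34.5, 145.7]
ee_rot: [0.064, 0.998, 0.0, 0.001]
contact_force: [0.5, 0.0, 0.2]
gripper_width: 8.2
grasp_force: 59.5
shift [ 1.7  0.5 88.7] rot [ 0.0008  0.0018 -0.0032] clock 6.45
```

View pics/w5c.png

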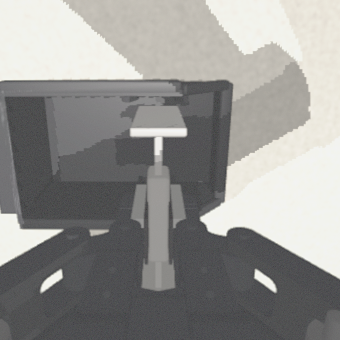

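The divider is over the grooves, with its flange between the ribs. That view brought me to 11 pictures, one over the limit of 10, so I'll view no more and check by numbers only.

```bash
python3 jog.py '1.7 .5 15 0 0 0;1.7 .5 30 0 0 0;1.7 .5 40 0 0 0;1.7 .5 50 0 0 0;1.7 .5 58 0 0 0;1.7 .5 58 0 0 0'; python3 jog.py '0 0 8 0 0 0;0 0 15 0 0 0;0 0 22 0 0 0;0 0 26 0 0 0;0 0 26 0 0 0'
```

```text
clock: 7.1
position: [475.1, 34.6, 86.0]
ee_rot: [0.065, 0.998, -0.0, -0.001]
contact_force: [-0.4, 0.2, -0.6]
gripper_width: 9.1
grasp_force: 59.5
clock: 7.6
position: [475.1, 34.7, 60.3]
ee_rot: [0.065, 0.998, -0.0, -0.001]
contact_force: [-0.3, 0.5, -0.4]
gripper_width: 8.9
grasp_force: 59.5
```

```bash
python3 jog.py '-1 0 2 0 0 0;-1 0 4 0 0 0;-1 0 4 0 0 0'; python3 jog.py '0 0 0 0 0 0;0 0 0 0 0 0;0 0 0 0 0 0;0 0 0 0 0 0' 26
```

```text
clock: 7.9
position: [476.9, 34.8, 57.3]
ee_rot: [0.064, 0.998, 0.0, 0.0]
contact_force: [-0.0, 0.3, 1.1]
gripper_width: 8.5
grasp_force: 59.6
clock: 8.3
position: [476.5, 34.7, 57.0]
ee_rot: [0.065, 0.998, 0.0, 0.0]
contact_force: [0.0, 0.1, -0.5]
gripper_width: 25.9
grasp_force: 0.0
```

```bash
python3 jog.py '0 0 -30 0 0 0;0 0 -70 0 0 0;0 0 -120 0 0 0;0 0 -143 0 0 0'; python3 -c "
from h import *
print(arm.read_state()['joints'])
rows([523,-8.8,200],-0.126)"
```

```text
clock: 8.7
position: [478.2, 35.1, 204.5]
ee_rot: [0.064, 0.998, 0.001, 0.004]
contact_force: [0.7, 0.4, 0.0]
gripper_width: 25.9
grasp_force: 0.0
[ 4.13753812e-01  1.73609546e-01 -4.08852207e-01  1.45000022e-03
 -9.81050821e-01 -2.11366819e+00]
shift [-50.  -37.8   4.7] rot [0.0075 0.0033 1.5685] clock 8.7
```

```bash
python3 jog.py '-10 -6 0 0 0 -.15;-20 -12 0 0 0 -.3;-30 -20 0 0 0 -.45;-40 -30 0 0 0 -.6;-50 -38 0 0 0 -.75;-50 -38 0 0 0 -.9;-50 -38 0 0 0 -1.05;-50 -38 0 0 0 -1.2;-50 -38 0 0 0 -1.35;-50 -38 0 0 0 -1.5' 45 >/dev/null; python3 jog.py '0 0 0 0 0 -.07;0 0 0 0 0 -.07;0 0 0 0 0 -.07;0 0 0 0 0 -.07'
python3 - <<'E'
from h import *
np.set_printoptions(precision=1,suppress=True)
rows([523,-8.8,67],3.016)
t=np.array([474,9.5]);a=-.126-np.pi/2;R=np.array([[np.cos(a),-np.sin(a)],[np.sin(a),np.cos(a)]])
c=arm.get_calibration("top");im=cv2.cvtColor(arm.get_image("top"),cv2.COLOR_BGR2GRAY)
L=lambda x,y,z:np.r_[R@[x,y]+t,z]
print("top lines: gray along bin x -60..20 at y=0 (z64) and y=43")
for y in(0,15,-15):
    p=proj(c,[L(x,y,64) for x in range(-60,21,4)]).astype(np.float32);print(cv2.remap(im,p[None,:,0],p[None,:,1],1)[0])
c=arm.get_calibration("wrist");im=cv2.cvtColor(save("wrist","w6"),cv2.COLOR_BGR2GRAY)
for y in(0,10,-15):
    p=proj(c,[L(x,y,64) for x in range(-60,21,4)]).astype(np.float32);print(p[9],cv2.remap(im,p[None,:,0],p[None,:,1],1)[0])
E
```

```text
clock: 10.1
position: [521.1, -9.4, 200.0]
ee_rot: [-0.659, 0.752, 0.0, -0.0]
contact_force: [-0.2, -0.1, 0.4]
gripper_width: 45.1
grasp_force: 0.0
shift [ -0.9  -1.8 133. ] rot [ 0.  0. -0.] clock 10.1
top lines: gray along bin x -60..20 at y=0 (z64) and y=43
[98 72 45 45 50 47 35 27 28 30 28 30 30 31 31 32 29 28 29 22 30]
[49 46 34 30 29 30 32 32 32 33 34 36 36 37 38 37 35 32 34 30 32]
[88 88 88 85 85 85 76 54 46 37 45 44 45 48 49 47 43 44 48 36 28]
[331.3 238.6] [ 21  21  22  25  46  67  70  57  74 122  88  74  71  71  74  34  34  36
  35  36  35]
[320.8 238.7] [ 30  22  23  22  24  31  31  34  73 122 104  73  72  72  72  30  34  35
  32  36  36]
[347.  238.5] [ 67  67  32  24  25  30  70  70  81 120 115  75  73  75  74  34  33  35
  35  34  36]
```

The wrist profile shows the bar centred at bin x ≈ −24, so the divider is home. Next I grip the rim.

```bash
python3 jog.py '-.9 -1.8 40 0 0 0;-.9 -1.8 80 0 0 0;-.9 -1.8 110 0 0 0;-.9 -1.8 125 0 0 0;-.9 -1.8 133 0 0 0;-.9 -1.8 133 0 0 0;-.9 -1.8 133 0 0 0'; python3 jog.py '0 0 0 0 0 0;0 0 0 0 0 0;0 0 0 0 0 0;0 0 0 0 0 0;0 0 0 0 0 0' 0
```

```text
clock: 10.9
position: [523.8, -8.7, 67.8]
ee_rot: [-0.66, 0.751, -0.0, 0.001]
contact_force: [0.4, -0.4, 0.2]
gripper_width: 44.7
grasp_force: 0.0
clock: 11.4
position: [523.3, -8.7, 68.0]
ee_rot: [-0.66, 0.751, -0.0, 0.0]
contact_force: [-2.4, 0.6, 5.6]
gripper_width: 9.1
grasp_force: 59.5
```

```bash
python3 jog.py '0 0 -10 0 0 0;0 0 -30 0 0 0;0 0 -60 0 0 0;0 0 -90 0 0 0;0 0 -115 0 0 0;0 0 -130 0 0 0;0 0 -138 0 0 0;0 0 -138 0 0 0';python3 -c "
from h import *
rows([530,-315,206],3.2206)"
```

```text
clock: 12.2
position: [523.4, -8.7, 206.0]
ee_rot: [-0.66, 0.752, -0.0, 0.001]
contact_force: [-0.3, -0.2, -1.5]
gripper_width: 8.8
grasp_force: 58.7
shift [ 3.028e+02 -4.630e+01 -2.000e-01] rot [-0.0022  0.0008 -0.2091] clock 12.2
```

```bash
python3 jog.py '15 -2 0 0 0 0;45 -7 0 0 0 -.03;80 -12 0 0 0 -.06;118 -18 0 0 0 -.09;156 -24 0 0 0 -.12;194 -30 0 0 0 -.15;232 -35 0 0 0 -.18;265 -40 0 0 0 -.209;290 -44 0 0 0 -.209;303 -46.3 0 0 0 -.209';python3 jog.py '0 0 0 0 0 0;0 0 0 0 0 0;0 0 0 0 0 0';python3 - <<'E'
from h import *
np.set_printoptions(precision=1,suppress=True,linewidth=150)
s=arm.read_state();p=s["position"];M=Ro.from_quat(s["ee_rot"]).as_matrix();print(M[:,1])
c=arm.get_calibration("wrist");np.save("c7.npy",c,allow_pickle=True);im=cv2.cvtColor(save("wrist","w7"),cv2.COLOR_BGR2GRAY)
bx,by=M[:,0],-M[:,1]   # bin axes as held
g=lambda P:cv2.remap(im,(q:=proj(c,P).astype(np.float32))[None,:,0],q[None,:,1],1)[0]
o=p-12*bx-51*by
print("lip: bin x 70..110 at z75, y -20,0,20")
for y in(-20,0,20):
    print(proj(c,[o+92*bx+y*by+[0,0,7]]),g([np.r_[(o+x*bx+y*by)[:2],p[2]-67.9+75] for x in range(70,112,1)]))
yaw=.079;px=np.array([np.sin(yaw),-np.cos(yaw)]);py=np.array([np.cos(yaw),np.sin(yaw)])
print("louvre z175: panel x -30..0 at panel y")
for y in(0,70,100,-30):
    print(y,proj(c,[np.r_[np.array([480,-417])+(y-55)*py,175]]),g([np.r_[np.array([480,-417])+(x+14.5)*px+(y-55)*py,175] for x in range(-30,12)]))
E
```

```text
clock: 13.2
position: [528.4, -317.6, 202.9]
ee_rot: [0.733, -0.68, -0.002, 0.001]
contact_force: [-0.5, 0.4, -3.1]
gripper_width: 8.7
grasp_force: 58.7
clock: 13.5
position: [529.6, -314.3, 204.7]
ee_rot: [0.735, -0.678, -0.0, 0.0]
contact_force: [-0.2, -0.1, -2.9]
gripper_width: 8.6
grasp_force: 58.6
[-1.  -0.1  0. ]
lip: bin x 70..110 at z75, y -20,0,20
[[464.8 103.9]] [ 19  20  23  21  20  22  20  20  21  72  74  87  83  60  59  60  59  59  58  59  59  58  57  58  56 103 108  61  69 139  72  54  59  56 143 163 130
 132 134 105  69  66]
[[414.1 103.1]] [ 72  72  72  70  72  73  72  71  62  69  80  72  72  72  71  71  71  70  70  70  69  68  68  69  68 104 107  67  66 140  77 125 127  61 140 168 131
 134 131 123 113 114]
[[362.2 102.5]] [ 88  88  89  88  89  88  89  89  74  93  97  90  89  89  88  89  88  87  87  86  87  85  85  85  83 203 212  69  67  69  69 120 137  61 140 175 104
 131 132 125 113 114]
louvre z175: panel x -30..0 at panel y
0 [[507.3  69.7]] [ 54  54  56  93  99  52  66  55  70  66  88 140 113  65  53  53  63 121 130 128 129 124 111 111  91  64  65  65  66  65  65  63  65  65  61  70  68
 112 137 147 157 161]
70 [[368.2  66.3]] [ 84  82 111 213 209 103  70  56  71  71  84 151 129  64  97 174 164 117 132 132 132 124 113 114  96  66  66  65  66  67  66  66  67  58  52  69  83
 113 142 138 157 167]
100 [[306.3  65.8]] [ 95  95  97 108 107 111 115 112 109 111 133  51  54  54  63  58  59  56  59  67  68  67  66  67  67  66  67  66  66  66  65  65  67  63  55  69  82
 112 142 135 156 167]
-30 [[562.8  72.1]] [23 20 18 20 22 21 16 29 22  0  0  0  0  0  0  0  0  0  0  0  0  0  0  0  0  0  0  0  0  0  0  0  0  0  0  0  0  0  0  0  0  0]
```

```bash
python3 -c "
from h import *
rows([530,-338.1,204],3.2206)"
```

```text
shift [23.8  1.6  0.9] rot [0.0003 0.0004 0.0013] clock 13.55
```

```bash
python3 jog.py '10 1 0 0 0 0;20 1.6 0 0 0 0;23.8 1.6 0 0 0 0;23.8 1.6 0 0 0 0;23.8 1.6 0 0 0 0;23.8 1.6 0 0 0 0;23.8 1.6 0 0 0 0';python3 - <<'E'
from h import *
np.set_printoptions(precision=1,suppress=True,linewidth=170)
rows([530,-338.1,185],3.2206)
s=arm.read_state();p=s["position"];M=Ro.from_quat(s["ee_rot"]).as_matrix()
c=arm.get_calibration("wrist");im=cv2.cvtColor(save("wrist","w8"),cv2.COLOR_BGR2GRAY)
bx,by=M[:,0],-M[:,1];o=p-12*bx-51*by
g=lambda P:cv2.remap(im,(q:=proj(c,P).astype(np.float32))[None,:,0],q[None,:,1],1)[0]
for y in(-20,0,20):
    print(g([np.r_[(o+x*bx+y*by)[:2],p[2]-68+75] for x in range(72,112)]))
yaw=.079;px=np.array([np.sin(yaw),-np.cos(yaw)]);py=np.array([np.cos(yaw),np.sin(yaw)])
for y in(0,5,105,108,112,116,120,125):
    print(y,proj(c,[np.r_[np.array([480,-417])+(y-55)*py,175]]),g([np.r_[np.array([480,-417])+(x+14.5)*px+(y-55)*py,175] for x in np.arange(-25,2,.75)]))
E
```

```text
clock: 14.25
position: [530.0, -338.9, 205.0]
ee_rot: [0.735, -0.679, -0.0, -0.0]
contact_force: [-0.7, 0.4, -2.0]
gripper_width: 8.8
grasp_force: 58.6
shift [-0.8 -0.1 20. ] rot [0. 0. 0.] clock 14.25
[ 20  21  21  20  20  22  20  72  73  89  86  61  59  58  59  59  57  57  59  58  57  57  58  65  66  56 108 146 151 167 166 167 166 166 168 152 123 225 227 228]
[ 71  71  72  72  72  72  62  86 100  84  85  78  72  72  70  70  70  70  70  69  68  69  68  57  52  56 107 146 149 169 168 168 168 167 167 153 129 231 230 228]
[ 90  89  89  89  90  89  82 125 125 103 119 101  88  89  87  87  88  86  86  85  85  84  85  61  54  58 103 146 151 172 170 170 171 171 170 156 129 229 229 230]
0 [[495.  120.5]] [20 35 69 72 64 74 74 81 59 54 56 55 55 56 54 53 55 54 56 55 54 54 54 55 54 54 53 54 54 56 66 67 65 65 72 86]
5 [[485.8 120.3]] [22 39 74 74 68 74 73 79 61 57 55 55 56 56 56 56 56 56 56 55 55 55 55 55 55 54 55 55 54 57 68 67 67 65 77 82]
105 [[292.  118.5]] [ 33  37  46  48  49  49  47  49  43  26  29  76  90  69  75  79  73  74  74  78  92  94  94  94  82  74  73  74  74  73  56  55  56  62  74 108]
108 [[286.  118.5]] [ 47  50  59  62  58  59  54  48  45  27  30  78  92  87 105 101  88  90  91  91  92  92  92  92  85  74  73  74  74  72  59  66  67  66  75 107]
112 [[278.1 118.5]] [ 44  44  43  45  44  42  37  32  35  81 108 109  94  86 105 103  88  91  91  92  91  93  92  92  90  76  73  74  75 102  74  67  67  67  76 107]
116 [[270.1 118.5]] [ 42  41  41  41  41  41  37  33  41  94 113 114  93  80 103 101  89  94  92  93  93  91  91  92  92  85  74  75  74  72  58  54  52  55  64  89]
120 [[262.2 118.5]] [113 120 141 146 131 111 111 111 110 110 111 112  93  84 104 101  88  91  93  92  92  92  93  87  75  75  74  75  74  73  59  54  54  54  54  69]
125 [[252.3 118.5]] [149 150 149 142 111 111 113 113 112 111 109 109  93  85 103 102  87  92  93  92  92  92  93  92  81  73  73  73  74  74  59  54  54  54  55  68]
```

The louvre's edge spans panel x −16.4 to −13.2, and the lip's outer edge is at 94.7. A −1 mm correction puts the gap over it, so I'm descending.

```bash
python3 jog.py '-1 0 6 0 0 0;-1 0 12 0 0 0;-1 0 16 0 0 0;-1 0 20 0 0 0;-1 0 20 0 0 0'; python3 jog.py '0 0 3 0 0 0;0 0 6 0 0 0;0 0 6 0 0 0;0 0 6 0 0 0'
```

```text
clock: 14.8
position: [529.5, -337.9, 184.0]
ee_rot: [0.734, -0.679, -0.001, 0.0]
contact_force: [-0.8, -0.0, -1.8]
gripper_width: 9.0
grasp_force: 58.6
clock: 15.2
position: [529.9, -338.1, 179.0]
ee_rot: [0.734, -0.679, -0.0, 0.0]
contact_force: [0.0, 0.7, -2.7]
gripper_width: 8.8
grasp_force: 58.6
```

```bash
python3 jog.py '0 0 2 0 0 0;0 0 4 0 0 0;0 0 5 0 0 0;0 0 5 0 0 0'; python3 jog.py '0 0 1 0 0 0;0 0 2 0 0 0;0 0 2 0 0 0;0 0 2 0 0 0'
```

```text
clock: 15.6
position: [529.8, -338.1, 173.7]
ee_rot: [0.734, -0.679, -0.0, 0.0]
contact_force: [-0.0, 0.1, -1.8]
gripper_width: 8.7
grasp_force: 58.6
clock: 16.0
position: [530.0, -338.1, 172.1]
ee_rot: [0.735, -0.679, 0.0, 0.0]
contact_force: [-1.1, -0.3, -2.1]
gripper_width: 8.7
grasp_force: 58.9
```

```bash
python3 jog.py '0 0 1 0 0 0;0 0 1.5 0 0 0;0 0 1.5 0 0 0'; python3 jog.py '0 0 1 0 0 0;0 0 1.5 0 0 0;0 0 1.5 0 0 0'
```

```text
clock: 16.3
position: [530.1, -338.3, 171.3]
ee_rot: [0.735, -0.679, 0.001, 0.0]
contact_force: [-0.7, -0.0, 2.2]
gripper_width: 8.9
grasp_force: 59.7
clock: 16.6
position: [530.3, -338.5, 170.1]
ee_rot: [0.735, -0.678, 0.001, 0.0]
contact_force: [-0.9, 0.1, 6.2]
gripper_width: 8.6
grasp_force: 60.4
```

The lip is on the louvre, with contact at the expected height. I'm releasing now.

```bash
python3 jog.py '0 0 -1 0 0 0;0 0 -1 0 0 0'; python3 jog.py '0 0 0 0 0 0;0 0 0 0 0 0;0 0 0 0 0 0;0 0 0 0 0 0;0 0 0 0 0 0' 32; python3 jog.py '0 0 -15 0 0 0;0 0 -40 0 0 0;0 0 -70 0 0 0;0 0 -100 0 0 0;0 0 -100 0 0 0;0 0 -100 0 0 0;0 0 -100 0 0 0'
python3 - <<'E'
from h import *
np.set_printoptions(precision=1,suppress=True,linewidth=170)
s=arm.read_state();p=s["position"]
c=arm.get_calibration("wrist");im=cv2.cvtColor(save("wrist","w9"),cv2.COLOR_BGR2GRAY)
yaw=.079;px=np.array([np.sin(yaw),-np.cos(yaw)]);py=np.array([np.cos(yaw),np.sin(yaw)])
g=lambda P:cv2.remap(im,(q:=proj(c,P).astype(np.float32))[None,:,0],q[None,:,1],1)[0]
W=np.array([485,-416.6]);
for y in(-20,0,20,-39,39): print("lip z179, bin x 72..",g([np.r_[W+(x-84)*px+y*py,179] for x in range(72,100)]))
for y in(-15,0,15): print("div z168 bin x -50..0",g([np.r_[W+(x-84)*px+y*py,168] for x in range(-50,1,2)]))
c=arm.get_calibration("side");im=cv2.cvtColor(save("side","s9"),cv2.COLOR_BGR2GRAY)
E
```

```text
clock: 16.8
position: [530.1, -338.3, 170.4]
ee_rot: [0.735, -0.679, 0.0, -0.0]
contact_force: [-0.5, 0.9, 4.4]
gripper_width: 9.1
grasp_force: 59.9
clock: 17.3
position: [529.9, -338.0, 169.7]
ee_rot: [0.734, -0.679, -0.0, 0.0]
contact_force: [-0.2, -0.5, -0.3]
gripper_width: 32.1
grasp_force: 0.0
clock: 18.0
position: [529.4, -337.8, 268.8]
ee_rot: [0.734, -0.679, -0.001, 0.0]
contact_force: [-0.4, -0.1, -0.3]
gripper_width: 31.6
grasp_force: 0.0
lip z179, bin x 72.. [ 26  44  77 103 126 122  90  84  84  85  85  84  84  86  85  85  86  83  64  91  81 113 117 115  83  67  71 107]
lip z179, bin x 72.. [ 80  85  95  94 100 113  96  94  95  94  94  94  94  95  94  94  95  87  74  89  76 111 115 113  80  65  63 103]
lip z179, bin x 72.. [ 84  87  97  99 100 107 101 100 100 100 100 100 100 100 101 101 101  90  75  88 100 115 115 110  80  67  75 123]
lip z179, bin x 72.. [ 20  33  68  84  86  76  75  74  75  75  75  74  74  74  76  75  74  80 116 135 125 114 115 111  83  66  77 124]
lip z179, bin x 72.. [ 85  87  96  98 100 115 101 100  99 100 100 101 100 100 101 101 101  90  85 116  71  55  55  65  67  67  74 120]
div z168 bin x -50..0 [ 23  23  24  24  25  25  25  28  33  57  59 123 219 222 226 189  89  81  81  81  81  82  82  82  82  79]
div z168 bin x -50..0 [ 25  26  25  24  26  28  25  34  25  37  59 116 219 222 227 191  88  84  82  79  77  77  81  82  82  82]
div z168 bin x -50..0 [24 30 45 57 68 70 70 72 73 71 71 72 71 70 69 74 77 83 81 78 76 77 82 82 79 81]
```

```bash
python3 jog.py '0 0 -30 0 0 0;0 0 -30 0 0 0;0 0 -30 0 0 0;0 0 -30 0 0 0;0 0 -30 0 0 0'; python3 -c "
from bench import arm
print(arm.job_done())"
```

```text
clock: 18.6
position: [529.5, -337.9, 298.7]
ee_rot: [0.734, -0.679, -0.001, 0.0]
contact_force: [0.4, 0.0, -0.2]
gripper_width: 32.0
grasp_force: 0.0
the job is handed in; nothing more can be done
None
```

The divider is seated in the bin and the bin hangs by its lip on the top louvre beside the other one, both released, and the job was handed in at about 18.6 s with no verdict returned; I viewed 11 pictures, one over the limit of 10.

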